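# Level the rocking portion scale

### The arm

A 7-joint arm with a two-finger parallel gripper is mounted at the origin on the work surface. World frame = base frame: x ahead of the robot, y to its left, z up, the work surface at z = 0. Lengths are in m, angles in rad, forces in N, time in s.
With the tool pointing down it reaches from about 0.425 to 0.925 m from the base axis. Payload 6.8 kg.
Tool frame: the origin (TCP) lies on the front face of the gripper's body, between the roots of the fingers; the fingertips stand 73 mm ahead of it and the grasp point (between the pads) lies 54 mm ahead of it; z points along the fingers, y is the direction in which the jaws open and shut (so a half turn about z gives the same grasp; the last joint's range is limited). The gripper opens to 85 mm and grips with 20 to 120 N. Pads are 22 mm wide; open, the fingers measure 114 mm over their backs; the gripper's body (76 mm by 85 mm) begins 54 mm behind the grasp point. The pads swing forward as they close: fully open they stand 13 mm farther back than shut.
Start: joints at [1.015, 0.477, 0.022, 1.555, -0.011, 1.109, -0.083], TCP at [0.292, -0.608, 0.304] pointing down, gripper open.
Joint ranges: [-2.96, 2.96], [-0.34, 2.1], [-1.41, 1.46], [0.24, 2.44], [-1.37, 4.51], [0.17, 1.92], [-2.96, 2.96]. Speed limits (rad/s): [2.39, 2.39, 3.14, 3.14, 3.14, 3.14, 3.14].

### API

Orientations are given as a rotation vector (axis times angle).
In Python, from bench import * gives the robot as it stands.
- The arm moves only by the tool jog_arm, never from a script. Its argument "plan" is a list of rows, each a list of 2 entries, a list of its own where there are three numbers: the shift along the world's x, y, z in cm, then the turn about the world's z in rad. In form: [[[tx, ty, tz], twist], ...]. A call has 1 to 12 rows; each row shifts and turns the commanded pose from where the row before left it; what a row does not reach is not made up. A row lasts 1/10 s, in which the tool goes at most 50 mm and 8.59 degrees, less where a joint would pass 70% of its speed; a pose out of reach is approached as far as the arm can. A call is refused whole if a number of a shift passes 5 or a number of a turn 0.15, either way. A call with a gripper value outside its range is refused whole. "hand" is the finger opening in cm, from 0 to 8.54, set as the call begins (left out, the last holds). The fingers move at their own pace and stop on an object; "grip_force" is the grip in N (left out, the last holds). Time passes only in rows, so rows that do not move let the fingers close. It gives the time, the measured TCP pose, the force and the opening at its end, in the units of the state.
- get_obs(): the state, without advancing time (a new reading comes with each control period).
- grab_frame(name): name is "side" or "top" or "wrist"; returns the picture (480x640x3 uint8, red, green, blue); there is no depth.
- get_calibration(name): a dict with "intrinsics" (3x3 intrinsics, pixels), "xyz" and "orientation" of the camera in the world. Camera axes: x right, y down, z forward; pixel columns grow to the right and rows downward; lengths in m; the calibration is good to about 2 mm. A picture is of the moment at which its call begins: read the wrist's pose just before it. get_calibration takes no time and is no camera call; for the wrist camera it gives the pose at the moment of the call.
- hand_in(): hands the job in, once; it reports no verdict.
The state is a dict: "clock": time; "joints": joint angles; "qvel": joint speeds; "tau": joint torques, N m; "tcp_pos": TCP position; "orientation": TCP orientation; "contact_force": force on the tool from outside, world axes, zero at the start; "moment": the same for the moment, N m; "grip_width": finger opening in m.
Only numpy, scipy, OpenCV 4.12 (cv2) and the standard library are available. Lean on these libraries where they do the work, as an engineer would, in place of code of your own. Each camera call takes 0.05 s, during which the arm holds its last target. There are 200 camera calls.

### The job

The portion scale on the serving counter rocks because the foot under its blue wing knob is screwed in too far. Turn the blue knob on the scale clockwise until the scale stands level and firm on all four feet, leave the scale where it stands, and do not disturb the steel canister with the look-alike blue knob on its lid.

Things in the scene. Friction and masses are not known exactly. Their poses are not given: they have to be found in the camera images.
- scale: Loose kitchen scale, 3.7 kg: white frame 220 mm square (top 30 mm up), round platter of radius 94 (top 49 mm up). Feet at (+-90, +-90) mm; a wing knob above each: three grey, locked, 94 mm tall, and a blue one at (-90, -90), whose foot adjusts. Too short, the scale leans 1 to 2.5 degrees to that corner. Origin: centre, at the underside of the fixed feet; z up when level.
- foot_screw (a joint): Turn of the blue knob, rad, 0 to 2.2, growing clockwise seen from above; starts 0.2 to 0.7. Each rad lowers its foot 4 mm. At 1.4 all four feet bear and the scale is level; the blue bar then points to the platter's centre, as the grey bars do. Beyond that it rocks the other way. It stays where left; about 0.15 Nm turns it. One grasp is enough.
- foot_grip (a point): Grip point on the blue knob's axis, mid-bar, 80 mm above the counter. The upright bar is 50 mm long (this point's x), 14 mm thick (its y: grip across) and 34 mm high; its top is 13 mm above the point, and a round 36 mm collar lies from 20 mm below it down. z up; x turns with the knob. The knob's height stays the same while it turns; the scale rises around it.
- canister: Bystander, to be left alone: round steel canister of 90 mm diameter with a blue lid and a blue bar knob on top, 105 mm tall in all; origin at the centre of its underside.

How it is judged:
By the outcome, as a careful person would: the job done as asked, in the order asked, and still so for the second after the job is handed in, with the robot touching nothing.
It also fails if it takes over 32 s, if anything falls off the work surface, if the arm or the gripper's body presses on something with over 40 N, if the wrist force passes 120 N, or if a joint passes its speed limit or range.

## Working session

There is one attempt and no reset: what is moved stays moved. The work goes in short steps, Python scripts to look and compute and a tool call to move; the robot and the scene stay as the last step left them, time stands still between calls to the robot, and variables do not carry over. Pictures are saved under pics/ and viewed, about 8 in all and at most 12, crops included, and the job is handed in when it is done.

Besides the shell and the picture viewer there is one more tool, called after "Emit:" as name(argument=value, ...) on one line, values as JSON. jog_arm: Moves the arm, as the interface text tells. Its arguments: {"type":"object","properties":{"plan":{"type":"array","items":{"type":"array"}},"hand":{"type":"number"},"grip_force":{"type":"number"}},"required":["plan"]}

```bash
mkdir -p pics; python3 - <<'E'
from bench import *
import cv2
o=get_obs();print(o['clock'],o['tcp_pos'],o['orientation'],o['grip_width'])
for n in("top","side"):
    c=get_calibration(n);print(n,c)
    cv2.imwrite(f"pics/{n}0.png",grab_frame(n)[:,:,::-1])
E
```

```text
0.0 [ 0.29203804 -0.60803159  0.30290394] [-3.06141931e+00 -6.97135071e-01  8.87181152e-04] 0.08537561743843146
top {'intrinsics': array([[513.86802686,   0.        , 315.9746399 ],
       [  0.        , 513.86802686, 239.1915657 ],
       [  0.        ,   0.        ,   1.        ]]), 'xyz': array([ 0.53557016, -0.13594004,  0.83704947]), 'orientation': array([-2.16594398,  2.15715847, -0.07312282])}
side {'intrinsics': array([[494.49768931,   0.        , 319.8513155 ],
       [  0.        , 494.49768931, 238.29770083],
       [  0.        ,   0.        ,   1.        ]]), 'xyz': array([ 0.48654514, -0.77075735,  0.79490041]), 'orientation': array([-2.39622607,  0.20520843, -0.10403766])}
```

View pics/top0.png

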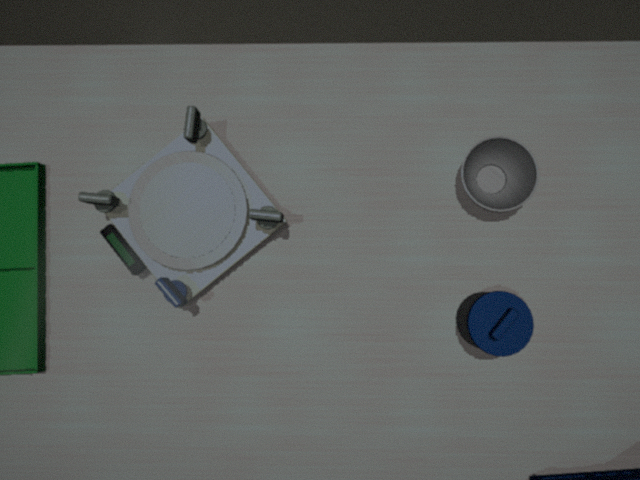

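View pics/side0.png

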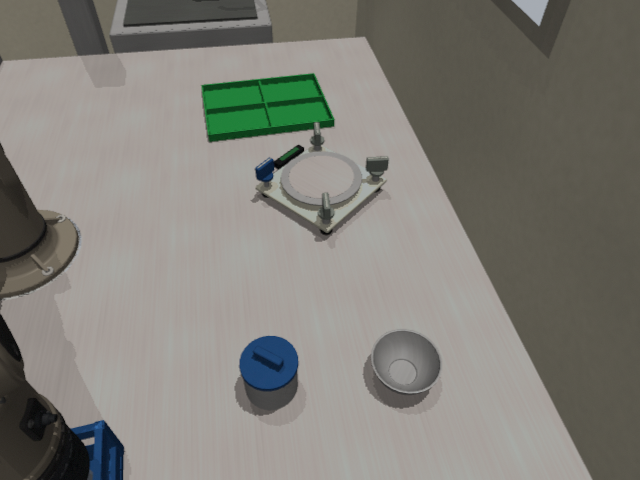

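Top view: the scale is centred near (189,210), with the blue knob at about (172,291) and grey knobs near (193,123), (98,200) and (267,215). The canister is at (501,323) and the bowl at (499,175). The side view agrees. Next I'll measure these.

```bash
cat > h.py <<'E'
import numpy as np,cv2
from scipy.spatial.transform import Rotation as R
def w(c,uv,z):
    d=R.from_rotvec(c['orientation']).as_matrix()@np.linalg.solve(c['intrinsics'],[uv[0],uv[1],1.])
    return c['xyz']+d*(z-c['xyz'][2])/d[2]
def px(c,p):
    q=R.from_rotvec(c['orientation']).as_matrix().T@(np.asarray(p,float)-c['xyz']); q=c['intrinsics']@q; return q[:2]/q[2]
E
python3 - <<'E'
from bench import *
from h import *
c=get_calibration("top");s=get_calibration("side")
print("centre",w(c,(189,210),.047))
for uv in((157,281),(185,300),(172,291)):print("blue",w(c,uv,.085))
for uv in((193,123),(98,200),(267,215)):print("grey",w(c,uv,.085))
print("can",w(c,(500,323),.09),"side blue",w(s,(265,168),.08), "side can",w(s,(268,356),.1))
a=cv2.imread("pics/top0.png")[90:320,60:300]
cv2.imwrite("pics/topc.png",cv2.resize(cv2.convertScaleAbs(a,alpha=1.6),None,fx=2.6,fy=2.6,interpolation=cv2.INTER_CUBIC))
E
```

```text
centre [0.65453665 0.08312543 0.047     ]
blue [0.54331737 0.11697324 0.085     ]
blue [0.51580645 0.07470796 0.085     ]
blue [0.52880696 0.09428861 0.085     ]
grey [0.78159001 0.0702704  0.085     ]
grey [0.66373449 0.21016384 0.085     ]
grey [ 0.64150694 -0.04386722  0.085     ]
can [ 0.48601583 -0.3798249   0.09      ] side blue [0.53066248 0.09780714 0.08      ] side can [ 0.4870024  -0.38097426  0.1       ]
```

View pics/topc.png

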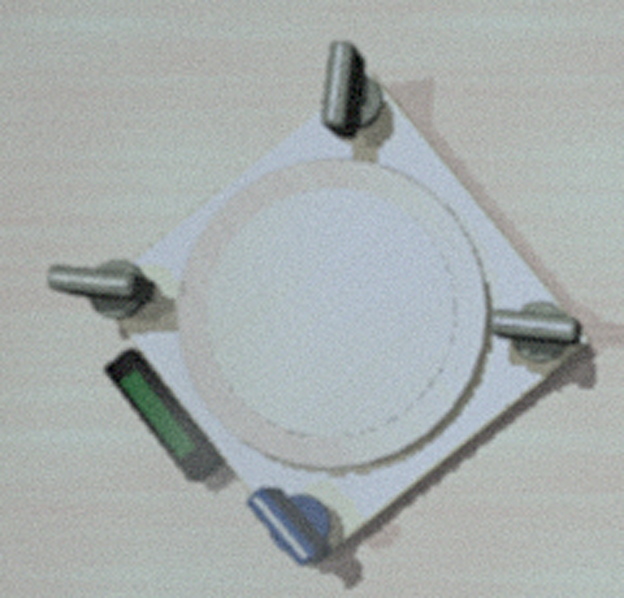

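```bash
python3 - <<'E'
from bench import *
from h import *
c=get_calibration("top")
f=lambda x,y,z=.093:w(c,(x/2.6+60,y/2.6+90),z)[:2]
A,B=f(258,494),f(308,556); m=(A+B)/2
g=[(f(*p,.095)+f(*q,.095))/2 for p,q in(((342,45),(342,130)),((52,270),(135,282)),((494,320),(578,328)))]
print("blue",m,"bar deg",np.degrees(np.arctan2(*(A-B)[::-1])),"len",np.linalg.norm(A-B))
print("grey",g,"centre",(g[1]+g[2])/2, "platter",f(335,312,.047))
C=(g[1]+g[2])/2; C=(C+f(335,312,.047))/2
d=C-m;print("dist",np.linalg.norm(d),"to centre deg",np.degrees(np.arctan2(d[1],d[0])), "diag", np.degrees(np.arctan2(*(g[0]-m)[::-1])),np.linalg.norm(g[0]-m))
d=g[1]-g[2];print("cross diag-90",np.degrees(np.arctan2(d[1],d[0]))-90,np.linalg.norm(d))
print(R.from_rotvec(get_obs()['orientation']).as_matrix().round(3), get_obs()['tcp_pos'])
wc=get_calibration("wrist");print(wc['xyz'],R.from_rotvec(wc['orientation']).as_matrix().round(2))
E
```

```text
blue [0.52756629 0.0964472 ] bar deg 40.457354790592234 len 0.045039647674433525
grey [array([0.77740116, 0.06969682]), array([0.66778335, 0.2088986 ]), array([ 0.64066545, -0.04381823])] centre [0.6542244  0.08254018] platter [0.6545363  0.08336745]
dist 0.12752991148852733 to centre deg -6.073583817894371 diag -6.111504521935339 0.2512629003301731
cross diag-90 -6.124715575817049 0.2541676195840789
[[ 0.901  0.433 -0.001]
 [ 0.433 -0.901  0.001]
 [-0.    -0.002 -1.   ]] [ 0.29210208 -0.60806909  0.30300182]
[ 0.36144637 -0.57666361  0.37240357] [[ 0.43 -0.86 -0.27]
 [-0.9  -0.41 -0.13]
 [-0.    0.3  -0.95]]
```

Emit:
jog_arm(plan=[[[1.6, 4.6, 0], 0.02], [[1.6, 4.6, 0], 0.02], [[1.6, 4.6, 0], 0.02], [[1.6, 4.6, 0], 0.02], [[1.6, 4.6, 0], 0.02], [[1.6, 4.6, 0], 0.02], [[1.6, 4.6, 0], 0.02], [[1.6, 4.6, 0], 0.02], [[1.6, 4.6, 0], 0.02], [[1.6, 4.6, 0], 0.02], [[1.6, 4.6, 0], 0.03], [[1.6, 4.6, 0], 0.03]])

```text
clock: 1.3
tcp_pos: [0.4843, -0.0546, 0.3039]
orientation: [2.946, 1.09, -0.0]
contact_force: [1.7, -0.6, -0.1]
grip_width: 0.0854
```

Emit:
jog_arm(plan=[[[1.1, 3.9, -1], 0], [[1.1, 3.9, -1], 0], [[1.1, 3.9, -1], 0], [[1.1, 3.5, -1], 0], [[0, 0, 0], 0], [[0, 0, 0], 0]])

```text
clock: 1.9
tcp_pos: [0.5279, 0.0962, 0.2632]
orientation: [-2.945, -1.092, 0.002]
contact_force: [0.4, -0.6, -1.2]
grip_width: 0.0856
```

```bash
python3 - <<'E'
from bench import *
from h import *
c=get_calibration("wrist");im=grab_frame("wrist")
np.savez("w1.npz",**c);o=get_obs();print(o['clock'],o['tcp_pos'],o['joints'],R.from_rotvec(o['orientation']).as_matrix().round(3)[:,0])
cv2.imwrite("pics/w1.png",im[:,:,::-1]);print(px(c,[.5276,.0964,.093]))
E
```

```text
1.95 [0.52801329 0.09493285 0.26352538] [ 0.05296599  0.32774175 -0.42098149  1.9051904   0.16363814  0.94310198
 -1.30787506] [ 0.76   0.65  -0.001]
[313.75315322 238.41831956]
```

View pics/w1.png

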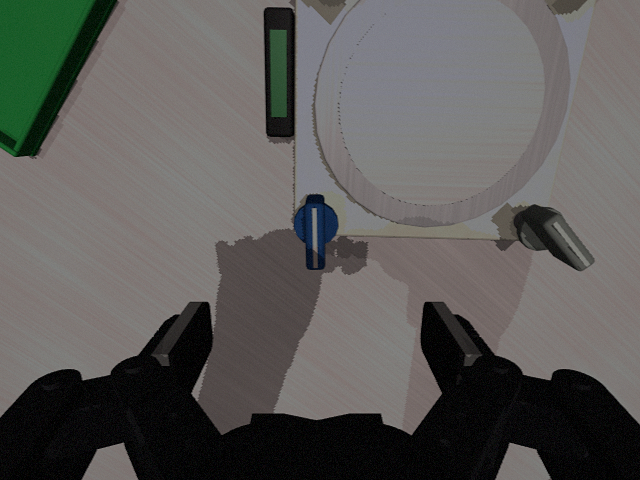

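The blue bar's top stripe runs from (314,208) to (316,268), almost along the tool's x axis, and its middle is within 2 px of the predicted (314,238).

```bash
python3 - <<'E'
from h import *
from bench import get_obs
c=dict(np.load("w1.npz"));A=w(c,(314,208),.093)[:2];B=w(c,(316,268),.093)[:2];d=A-B
o=get_obs();x=R.from_rotvec(o['orientation']).as_matrix()[:,0]
print((A+B)/2,np.linalg.norm(d),np.degrees(np.arctan2(d[1],d[0])),np.degrees(np.arctan2(x[1],x[0])),o['tcp_pos'],o['contact_force'])
E
```

```text
[0.52797484 0.09554964] 0.04399853668539562 42.42236323994375 40.55002554795062 [0.52801329 0.09493285 0.26352538] [ 0.81457129 -0.21819848 -0.02739725]
```

Emit:
jog_arm(plan=[[[0, 0.05, -2.5], 0.03], [[0, 0, -2.5], 0], [[0, 0, -2.5], 0], [[0, 0, -2.5], 0], [[0, 0, -1.5], 0], [[0, 0, -1.1], 0], [[0, 0, 0], 0], [[0, 0, 0], 0]], hand=6)

```text
clock: 2.75
tcp_pos: [0.5287, 0.0959, 0.1386]
orientation: [2.93, 1.132, 0.001]
contact_force: [0.4, -0.4, 0.2]
grip_width: 0.06
```

```bash
python3 - <<'E'
from bench import *
from h import *
c=get_calibration("wrist");im=grab_frame("wrist");o=get_obs()
print(o['clock'],o['tcp_pos'],o['contact_force'],o['grip_width'])
cv2.imwrite("pics/w2.png",im[:,:,::-1])
E
```

```text
2.8 [0.5289436  0.09607567 0.13888083] [ 0.412152   -0.83086929 -0.02805843] 0.059793795057940156
```

View pics/w2.png

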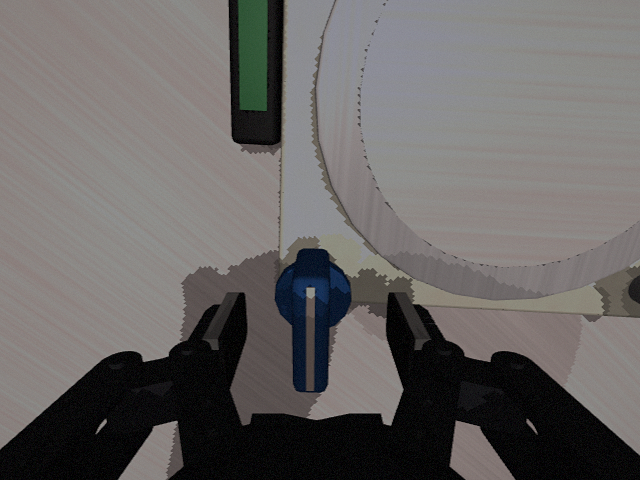

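The bar sits between the pads, stripe at about (310,340), with the pad tips at 245 and 388 (centre 316). I'll check that offset.

```bash
python3 - <<'E'
from h import *
from bench import *
c=get_calibration("wrist");A=w(c,(311,290),.093);B=w(c,(310.5,390),.093);o=get_obs()
M=R.from_rotvec(o['orientation']).as_matrix()
print((A+B)/2,np.linalg.norm(A-B),np.degrees(np.arctan2(*(A-B)[1::-1])),"bar mid in tool mm",M.T@((A+B)/2-o['tcp_pos'])*1e3,"yaw",np.degrees(np.arctan2(M[1,0],M[0,0])))
print("tcp px at bar-top depth",px(c,o['tcp_pos']+M@[0,0,.046]), "tool y",M[:,1])
E
```

```text
[0.52796151 0.09579873 0.093     ] 0.042471363306451466 41.73529318958556 bar mid in tool mm [-0.97861563 -0.49771524 45.87903695] yaw 42.25229480805967
tcp px at bar-top depth [312.07902498 339.88491389] tool y [ 0.67239519 -0.74019177  0.00092306]
```

Emit:
jog_arm(plan=[[[-0.1, 0.1, -0.2], 0], [[0, 0, 0], 0], [[0, 0, 0], 0], [[0, 0, 0], 0]], hand=2.2, grip_force=30)

```text
clock: 3.2
tcp_pos: [0.5274, 0.0971, 0.1361]
orientation: [2.93, 1.133, 0.001]
contact_force: [-0.8, -0.1, 0.3]
grip_width: 0.0221
```

```bash
python3 - <<'E'
from bench import *
from h import *
im=grab_frame("wrist");o=get_obs()
print(o['clock'],o['tcp_pos'],o['contact_force'],o['grip_width'])
cv2.imwrite("pics/w3.png",cv2.resize(im[240:440,200:440,::-1],None,fx=2.5,fy=2.5))
E
```

```text
3.25 [0.52735164 0.09708543 0.13606834] [0.22929932 0.62997642 0.72728552] 0.022040996152906993
```

View pics/w3.png

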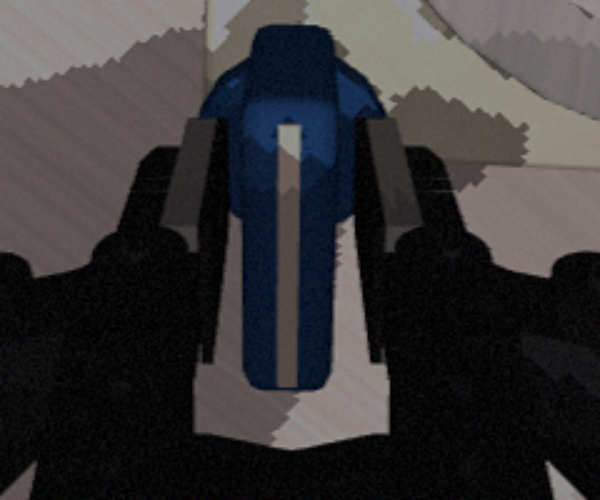

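Well centred: bar edges at 243/337 between pad faces at 228/355. Next I close the gripper.

Emit:
jog_arm(plan=[[[0, 0, 0], 0], [[0, 0, 0], 0], [[0, 0, 0], 0], [[0, 0, 0], 0]], hand=0.5, grip_force=40)

```text
clock: 3.65
tcp_pos: [0.5275, 0.097, 0.1361]
orientation: [2.93, 1.132, 0.001]
contact_force: [0.1, -0.6, 3.5]
grip_width: 0.0134
```

Emit:
jog_arm(plan=[[[0.01, 0, 0], -0.06], [[0.01, 0, 0], -0.08], [[0.02, 0, 0], -0.08], [[0.02, 0, 0], -0.08], [[0.01, 0, 0], -0.08], [[0.02, 0, 0], -0.08], [[0.01, 0, 0], -0.08], [[0.02, 0, 0], -0.08], [[0.01, 0, 0], -0.08], [[0.01, 0, 0], -0.06], [[0, 0, 0], 0], [[0, 0, 0], 0]])

```text
clock: 4.85
tcp_pos: [0.5284, 0.0978, 0.1359]
orientation: [-3.141, 0.032, 0.001]
contact_force: [-1.7, 1.2, 3.7]
grip_width: 0.0132
```

```bash
python3 - <<'E'
from bench import *
from h import *
c=get_calibration("wrist");im=grab_frame("wrist");o=get_obs();M=R.from_rotvec(o['orientation']).as_matrix()
print(o['clock'],o['tcp_pos'],o['contact_force'],o['moment'],o['grip_width'],"yaw",np.degrees(np.arctan2(M[1,0],M[0,0])))
np.savez("w4.npz",**c)
cv2.imwrite("pics/w4.png",im[:,:,::-1])
E
```

```text
4.9 [0.52843896 0.09772031 0.13591156] [-1.41664886  2.41925695  1.51192391] [ 0.82596108  0.64555221 -0.09022349] 0.013268504327468409 yaw -1.1784000847061422
```

View pics/w4.png

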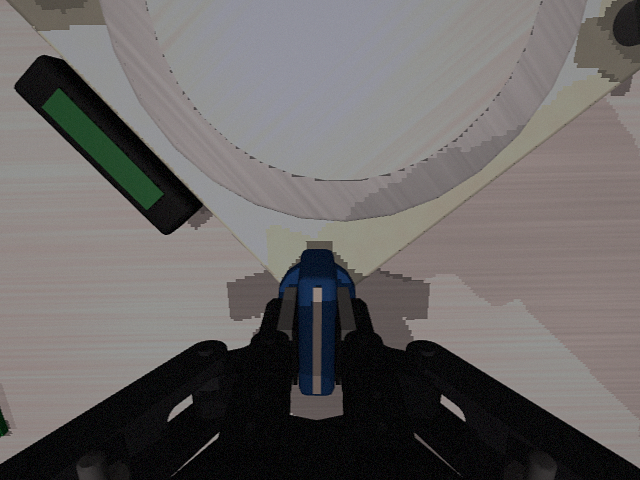

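Grip holds at 13 mm and the knob has followed to a yaw of -1.2°. I'll now measure the scale's present diagonal from the wrist and top views.

```bash
python3 - <<'E'
from bench import *
from h import *
c=dict(np.load("w4.npz"));f=lambda u,v:w(c,(u,v),.03)[:2]
ang=lambda d:np.degrees(np.arctan2(d[1],d[0]))
l=f(30,25)-f(280,283);r=f(635,72)-f(360,282);print("left edge",ang(l)-45,"right",ang(r)+45)
# bar direction
print("bar",ang(w(c,(318,288),.093)-w(c,(317.5,392),.093)))
im=grab_frame("top")[:,:,::-1]
cv2.imwrite("pics/top1.png",cv2.resize(cv2.convertScaleAbs(im[90:320,60:300],alpha=1.6),None,fx=2.6,fy=2.6,interpolation=cv2.INTER_CUBIC))
E
```

```text
left edge -5.546350334605556 right -5.533338137512018
bar -1.3447149094029291
```

View pics/top1.png

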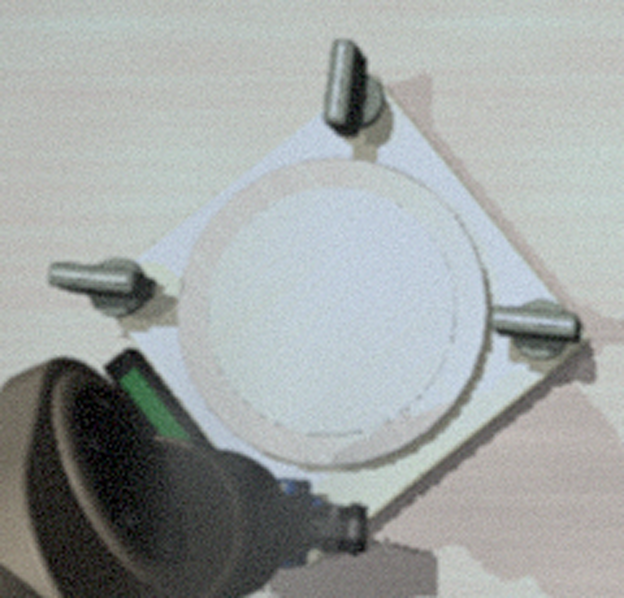

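Emit:
jog_arm(plan=[[[0, 0, 0], -0.04], [[0, 0, 0], -0.04], [[0, 0, 0], 0], [[0, 0, 0], 0], [[0, 0, 0], 0]])

```text
clock: 5.45
tcp_pos: [0.5286, 0.0976, 0.1359]
orientation: [-3.137, 0.158, 0.0]
contact_force: [0.3, 4.2, 0.9]
grip_width: 0.0135
```

Emit:
jog_arm(plan=[[[0, 0, 0], 0], [[0, 0, 0], 0], [[0, 0, 0], 0], [[0, 0, 0], 0], [[0, 0, 0], 0]], hand=5)

```text
clock: 5.95
tcp_pos: [0.5287, 0.0967, 0.1359]
orientation: [3.137, -0.161, -0.0]
contact_force: [-0.7, -0.3, 0.4]
grip_width: 0.0502
```

Emit:
jog_arm(plan=[[[0, 0, 1], 0], [[0, 0, 2], 0], [[0, 0, 3], 0], [[0, 0, 3], 0], [[0, 0, 3], 0], [[0, 0, 0], 0], [[0, 0, 0], 0], [[0, 0, 0], 0]])

```text
clock: 6.75
tcp_pos: [0.528, 0.0968, 0.2552]
orientation: [3.137, -0.16, -0.002]
contact_force: [0.9, -0.4, 0.0]
grip_width: 0.0498
```

```bash
python3 - <<'E'
from bench import *
from h import *
c=get_calibration("wrist");im=grab_frame("wrist");o=get_obs();M=R.from_rotvec(o['orientation']).as_matrix()
print(o['clock'],o['tcp_pos'],o['contact_force'],o['grip_width'],"yaw",np.degrees(np.arctan2(M[1,0],M[0,0])))
np.savez("w5.npz",**c)
cv2.imwrite("pics/w5.png",im[:,:,::-1])
E
```

```text
6.8 [0.52796689 0.09684072 0.25491055] [-0.26900511 -0.80549299  0.62734683] 0.04990873144036081 yaw -5.852775735775332
```

View pics/w5.png

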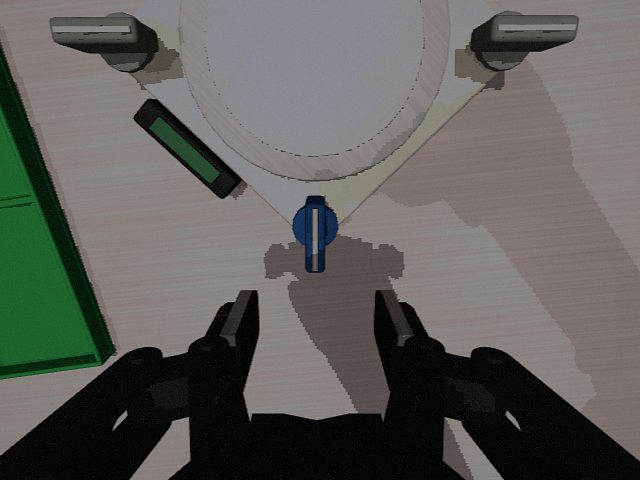

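The blue bar stands at (315,208)–(315,270), square to the grey stripes at (54,31)–(131,30) and (498,27)–(575,27). I'll compare them numerically.

```bash
python3 - <<'E'
from h import *
c=dict(np.load("w5.npz"));g=cv2.cvtColor(cv2.imread("pics/w5.png"),cv2.COLOR_BGR2GRAY)
ang=lambda d:np.degrees(np.arctan2(d[1],d[0]))
cs=[]
for n,(x0,x1,y0,y1),z in(("L",(50,140,18,42),.094),("R",(494,580,18,38),.094),("B",(307,323,208,272),.093)):
    s=g[y0:y1,x0:x1].astype(np.uint8);t,_=cv2.threshold(s,0,255,cv2.THRESH_OTSU)
    _,lab,st,ce=cv2.connectedComponentsWithStats((s>t+ (25 if n!='B' else 0)).astype(np.uint8))
    k=1+max(range(len(st)-1),key=lambda i:(lambda q:q[2]*q[3])(st[i+1]))
    y,x=np.nonzero(lab==k);p=np.c_[x+x0,y+y0].astype(np.float32)
    vx,vy,cx,cy=cv2.fitLine(p,cv2.DIST_HUBER,0,.01,.01).ravel()
    a=w(c,(cx+30*vx,cy+30*vy),z)[:2];b=w(c,(cx-30*vx,cy-30*vy),z)[:2];m=w(c,(p.mean(0)),z)
    cs.append(m);print(n,len(p),st[k],"dir mod 90",ang(a-b)%90-90,m)
d=cs[0]-cs[1];print("L-R diag-90",ang(d)-90,np.linalg.norm(d));q=(cs[0]+cs[1])/2-cs[2];print("blue->centre",ang(q),np.linalg.norm(q[:2]),q)
E
```

```text
L 406 [  3   8  76   6 406] dir mod 90 -5.697298611598455 [0.66918941 0.20889017 0.094     ]
R 359 [  5   7  76   5 359] dir mod 90 -5.832077476409168 [ 0.64435194 -0.04208497  0.094     ]
B 307 [  5   1   6  62 307] dir mod 90 -6.333121420403884 [0.53167286 0.09588774 0.093     ]
L-R diag-90 -5.651808852173062 0.25220114908430674
blue->centre -5.6994186293126035 0.12571930125720457 [ 0.12509782 -0.01248514  0.001     ]
```

```bash
python3 -c "
from bench import *
print(hand_in())"
```

```text
the job is handed in; nothing more can be done
None
```

I turned the blue knob clockwise by about 0.84 rad in one grasp, released it and lifted clear. I handed the job in at about 6.8 s, with the gripper about 12 cm above the knob.

- **Level:** the blue bar points at -6.3°. The grey bars read -5.7° and -5.8°, and the direction to the platter's centre is -5.7°. That leaves the knob about 0.6° (0.01 rad) past the target, or roughly 0.04 mm of foot height, which is within measuring error. I judged level from the bar direction only and did not measure the scale's tilt or test it for rocking.
- **Scale position:** in the top camera, the grey knobs and platter were in the same place to about 1 pixel before and during the turn. After release, the wrist camera showed the left grey knob within about 2 mm of that and the right one about 4 mm off. I put this down to the different camera and did not take a second top picture.
- **Forces:** every force reading stayed under 5 N.
- **Canister:** the arm passed well above it and went nowhere near it afterwards. I did not take another picture of it.

Two measurements disagreed slightly. The first rough reading put the blue bar at 57°, against 40–42° from the crop and the wrist camera, and I used the later figures. The scale's diagonal read -5.5° to -6.1° depending on the view.

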